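# Seat the rotor in the model generator

### The arm

A 6-joint arm with a two-finger parallel gripper is mounted at the origin on the work surface. World frame = base frame: x ahead of the robot, y to its left, z up, the work surface at z = 0. Lengths are in m, angles in degrees, forces in N, time in s.
With the tool pointing down it reaches from about 0.35 to 0.975 m from the base axis. Payload 7.1 kg.
Tool frame: the origin (TCP) lies on the centre line of the jaws, within the pads' length; the fingertips stand 8 mm ahead of it and the grasp point (between the pads) lies 11 mm behind it; y points along the fingers, z is the direction in which the jaws open and shut, and the axes are right-handed (so a half turn about y gives the same grasp; the last joint's range is limited). The gripper opens to 88 mm and grips with 3 to 60 N. Pads are 20 mm wide; open, the fingers measure 115 mm over their backs; the gripper's body (75 mm by 178 mm) begins 61 mm behind the grasp point.
Start: joints at [64.286, 24.242, 93.386, -0, 62.372, -1.089], TCP at [0.26, 0.568, 0.207] pointing down, gripper open.
Joint ranges: [-172.04, 172.04], [-51.8, 120.97], [4.93, 147.93], [-75.15, 255.16], [6.16, 154.13], [-145.62, 145.62]. Speed limits (degrees/s): [136.94, 136.94, 172.46, 180, 180, 180].

### API

Orientations are given as a 3x3 rotation matrix whose columns are the frame's x, y, z axes.
In Python, from workcell import ctrl, imaging, trace gives the robot as it stands. The module is installed in compiled form; this text tells all that it offers.
- The arm moves only by the tool move_arm, never from a script. Its argument "plan" is a list of rows, each a list of 3 entries, a list of its own where there are three numbers: the shift along the tool's x, y, z in mm, then the turn, a rotation vector about the tool's x, y, z in rad, then the opening, from 0 (shut) to 1 (fully open). A call has 1 to 20 rows; each row shifts and turns the commanded pose from where the row before left it, along the tool's axes as they then stand; what a row does not reach is not made up. A row lasts 1/10 s, in which the tool goes at most 50 mm and 8.59 degrees, less where a joint would pass 70% of its speed; a pose out of reach is approached as far as the arm can. A call is refused whole if a number of a shift passes 50 or a number of a turn 0.15, either way. A call with a gripper value outside its range is refused whole. The fingers move at their own pace and stop on an object; "grip_force" is the grip in N (left out, the last holds). Time passes only in rows, so rows that do not move let the fingers close. It gives the time, the measured TCP pose, the force and the opening at its end, in the units of the state.
- ctrl.read_state(): the state, without advancing time (a new reading comes with each control period).
- imaging.read_camera(name): name is "scene" or "top"; returns a dict with "color" (400x640x3 uint8, red, green, blue), "depth" (400x640 float32, m along the optical axis (not along the pixel's ray), 0 where there is no reading), "fx", "fy", "cx", "cy" (pixels), "R" (3x3) and "t" (3): a world point X has camera coordinates R X + t. Camera axes: x right, y down, z forward; pixel columns grow to the right and rows downward; lengths in m; the calibration is good to about 2 mm. A picture is of the moment at which its call begins.
- ctrl.hand_in(): hands the job in, once; it reports no verdict.
Trained networks look in the newest picture that a camera, given by its name, has taken for a name from the list of things; names that differ only in an ending like _2 or _b are one class to them, and where a whole thing is asked for, a point or a joint stands for the part that bears it (a point fixed in the world has none). Each returns a list of dicts, best first, with "confidence" (0 to 1); they miss things now and then, are a little off and sometimes report something else, mostly with a low value. They report only what shows in the picture. A call takes as long as a camera call. They do not tell look-alikes from the thing itself.
- trace(name, camera): "pixels" (400x640 bool, what is visible of it) and "box" ([left, top, right, bottom] in pixels, round what is visible of it).
The state is a dict: "time_s": time; "joints": joint angles; "qvel": joint speeds; "tau": joint torques, N m; "tcp_pos": TCP position; "tool_rot": TCP orientation; "contact_force": force on the tool from outside, world axes, zero at the start; "moment": the same for the moment, N m; "finger_gap": opening from 0.0 (shut) to 1.0 (fully open).
Only numpy, scipy, OpenCV 4.12 (cv2) and the standard library are available. Lean on these libraries where they do the work, as an engineer would, in place of code of your own. Each camera call takes 0.05 s, during which the arm holds its last target. There are 200 camera calls.

### The job

On the school science bench two generator rotors lie in wooden cradles. Take the one whose shaft is long enough to reach across both metal bearing posts of the generator stand and lower it, either way round, into their open slots until both ends of the shaft sit on the slot bottoms, then let go. Leave the short-shafted rotor in its cradle.

Things in the scene. Friction and masses are not known exactly. Their poses are not given: they have to be found in the camera images.
- rotor: Long-shafted rotor, to be moved, 0.5 kg: dark steel drum with copper windings (44 mm diameter, 60 long, the middle 44 at full diameter), 20 mm brass collars out to 40 mm either side of the middle, steel shaft 10 mm diameter, 152 long. Origin at its middle, y along the level shaft, x and z anywhere around it; both ends alike. At the start its axis is 55 mm above the bench.
- rotor_short: The other rotor, to be left alone: same drum and collars in a like cradle, but its shaft is only 90 mm long (5 mm stubs beyond the collars), too short for the posts. Origin and axes as for the long one. Which of the two lies nearer the robot varies.
- cradle_a: Fixed wooden cradle of the long rotor: foot 60 (x) x 100 (y) x 10 mm, origin on the bench under its middle, y along the shaft. Two open V cheeks, 33 to 39 mm either side of the middle, 44 wide, 54 high, carry the collars only: the drum is free on both sides and below, to be gripped across its diameter from above and lifted straight out.
- stand: Fixed stand: base 130 (x) x 200 (y) x 15 mm, low magnet (top 37 mm), two aluminium posts 50 to 62 mm either side of the middle along y, 52 wide, tops 118 mm up. Slots: 14 wide, flat bottom 85 mm up, straight to 105, then a 45 degree mouth, 40 wide on top. Seated shaft: along y, axis 90 mm above the bench. Origin on the bench under the middle between the posts, z up.
Things that resemble listed ones, but are neither listed nor needed, are in the scene too. Leave any blue look-alike of the rotor alone.

How it is judged:
By the outcome, as a careful person would: the job done as asked, in the order asked, and still so for the second after the job is handed in, with the robot touching nothing.
It also fails if it takes over 35 s, if anything falls off the work surface, if the arm or the gripper's body presses on something with over 40 N, if the wrist force passes 120 N, or if a joint passes its speed limit or range.

## Working session

There is one attempt and no reset: what is moved stays moved. The work goes in short steps, Python scripts to look and compute and a tool call to move; the robot and the scene stay as the last step left them, time stands still between calls to the robot, and variables do not carry over. Pictures are saved under pics/ and viewed, about 8 in all and at most 12, crops included, and the job is handed in when it is done.

Besides the shell and the picture viewer there is one more tool, called after "Request:" by a JSON object that holds its "op" and its "data". move_arm: Moves the arm, as the interface text tells. Its arguments: {"type":"object","properties":{"plan":{"type":"array","items":{"type":"array"}},"grip_force":{"type":"number"}},"required":["plan"]}

```bash
mkdir -p pics; cat > h.py <<'E'
import numpy as np, cv2
from workcell import ctrl, imaging, trace
def cloud(c):
    d=c["depth"]; v,u=np.mgrid[0:400,0:640]
    P=np.stack([(u-c["cx"])/c["fx"]*d,(v-c["cy"])/c["fy"]*d,d],-1)
    W=(P-np.array(c["t"]))@np.array(c["R"])
    W[d==0]=np.nan
    return W
E
python3 - <<'E'
from h import *
s=ctrl.read_state(); print(s)
for n in("top","scene"):
    c=imaging.read_camera(n); W=cloud(c); np.savez(f"/tmp/{n}.npz",W=W,col=c["color"])
    cv2.imwrite(f"pics/{n}1.png",c["color"][...,::-1])
    print(n,c["fx"],np.round(-np.array(c["R"]).T@np.array(c["t"]),3))
    for k in("rotor","rotor_short","cradle_a","stand"):
        for r in trace(k,n):
            w=W[r["pixels"]]; w=w[~np.isnan(w[:,0])]
            print(k,round(r["confidence"],2),r["box"],len(w),np.round(np.percentile(w,[3,50,97],axis=0),3).tolist() if len(w) else "")
E
```

```text
{'time_s': 0.0, 'joints': array([ 6.42858507e+01,  2.42847295e+01,  9.34331892e+01,  7.31963875e-04,
        6.23739074e+01, -1.08772187e+00]), 'qvel': array([-0.079829  ,  0.04580541, -0.01587343, -0.10888918,  0.08963422,
        0.0095909 ]), 'tau': array([ 8.81774904e-04, -5.44634092e+01, -2.73671705e+01,  6.44219806e-02,
        2.27092841e-02, -1.45045246e-04]), 'tcp_pos': array([0.26013658, 0.5676178 , 0.20578644]), 'tool_rot': array([[ 9.09041517e-01, -7.05565893e-04,  4.16704958e-01],
       [-4.16705553e-01, -1.43904449e-03,  9.09040379e-01],
       [-4.17309123e-05, -9.99998716e-01, -1.60216442e-03]]), 'contact_force': array([-0.27887692,  0.14618013,  0.12902111]), 'moment': array([ 0.02594853,  0.00977504, -0.03298458]), 'finger_gap': 0.9986165474979432}
top 460.8480634899573 [ 0.278 -0.156  1.332]
rotor 0.96 [474.9, 245.4, 500.5, 295.9] 520 [[0.271, -0.646, 0.001], [0.328, -0.608, 0.036], [0.382, -0.583, 0.047]]
rotor 0.59 [334.3, 213.3, 385.4, 229.6] 459 [[0.435, -0.311, 0.004], [0.453, -0.247, 0.07], [0.474, -0.191, 0.08]]
rotor_short 0.7 [320.1, 149.3, 351.7, 169.1] 
[... 238 characters left out ...]
50 [[0.422, -0.294, -0.001], [0.438, -0.23, 0.011], [0.487, -0.193, 0.059]]
stand 0.89 [163.8, 153.3, 238.5, 215.5] 2986 [[0.49, 0.116, 0.01], [0.554, 0.208, 0.017], [0.629, 0.301, 0.113]]
scene 457.52613016832896 [ 1.083 -0.237  1.098]
rotor 0.95 [125.2, 164.5, 155.8, 208.0] 468 [[0.28, -0.641, 0.02], [0.34, -0.609, 0.036], [0.383, -0.583, 0.047]]
rotor 0.64 [249.3, 194.5, 307.6, 211.9] 609 [[0.427, -0.298, 0.002], [0.463, -0.242, 0.066], [0.479, -0.175, 0.08]]
cradle_a 0.72 [258.4, 197.4, 297.5, 227.4] 540 [[0.445, -0.294, 0.001], [0.472, -0.243, 0.011], [0.49, -0.196, 0.056]]
stand 0.67 [404.2, 187.7, 493.8, 260.7] 3563 [[0.495, 0.114, 0.006], [0.574, 0.209, 0.018], [0.634, 0.306, 0.113]]
```

```bash
python3 - <<'E'
from h import *
a=np.load("/tmp/top.npz");b=np.load("/tmp/scene.npz")
ia=cv2.resize(a["col"][120:320,130:530],(800,400),interpolation=cv2.INTER_CUBIC)
cv2.imwrite("pics/top_crop.png",ia[...,::-1])
from scipy.ndimage import label
# cylinder tops: fit line to crest points, both cameras merged
W=np.concatenate([a["W"].reshape(-1,3),b["W"].reshape(-1,3)]);W=W[~np.isnan(W[:,0])]
def crest(name,box,zl,zh):
    m=(W[:,0]>box[0])&(W[:,0]<box[1])&(W[:,1]>box[2])&(W[:,1]<box[3])&(W[:,2]>zl)&(W[:,2]<zh)
    p=W[m]; c,(w,h),ang=cv2.minAreaRect((p[:,:2]*1000).astype(np.float32)); 
    box=cv2.boxPoints((c,(w,h),ang)); e1=box[1]-box[0]; e2=box[2]-box[1]; L=e1 if np.hypot(*e1)>np.hypot(*e2) else e2
    print(name,m.sum(),"c",np.round(c,1),"size",round(w,1),round(h,1),"long-axis deg",round(np.degrees(np.arctan2(L[1],L[0]))%180,1),"z99",np.percentile(p[:,2],99).round(4))
crest("A drum",(.40,.50,-.33,-.15),.062,.1)
crest("A all",(.40,.50,-.34,-.14),.045,.1)
crest("A base",(.38,.53,-.34,-.14),.006,.1)
crest("B drum",(.57,.68,-.26,-.10),.062,.1)
crest("B all",(.57,.68,-.26,-.10),.045,.1)
crest("stand posts",(.44,.68,.05,.36),.095,.13)
crest("stand base",(.44,.68,.05,.36),.010,.13)
for s in (1,-1):
  m=(W[:,0]>.44)&(W[:,0]<.68)&((W[:,1]-.21)*s>0.02)&(abs(W[:,1]-.21)<.1)&(W[:,2]>.108)&(W[:,2]<.13)
  print(m.sum(),np.round(W[m].min(0),4),np.round(W[m].max(0),4))
E
```

```text
A drum 728 c [ 458.2 -247.1] size 148.7 47.3 long-axis deg 75.9 z99 0.0817
A all 1095 c [ 457.  -245.3] size 151.3 47.7 long-axis deg 80.7 z99 0.0815
A base 1909 c [ 453.4 -239.2] size 146.9 197.5 long-axis deg 90.2 z99 0.0807
B drum 745 c [ 624.9 -172.1] size 45.6 86.9 long-axis deg 105.9 z99 0.0813
B all 990 c [ 624.5 -172.1] size 47.9 91.3 long-axis deg 105.8 z99 0.0811
stand posts 484 c [561.1 212.1] size 55.8 126.9 long-axis deg 104.0 z99 0.1222
stand base 6385 c [572.8 173.8] size 139.2 283.9 long-axis deg 107.0 z99 0.1189
154 [0.5202 0.2536 0.1081] [0.5755 0.2797 0.1229]
142 [0.548  0.1458 0.108 ] [0.6025 0.1708 0.1247]
```

View pics/top_crop.png

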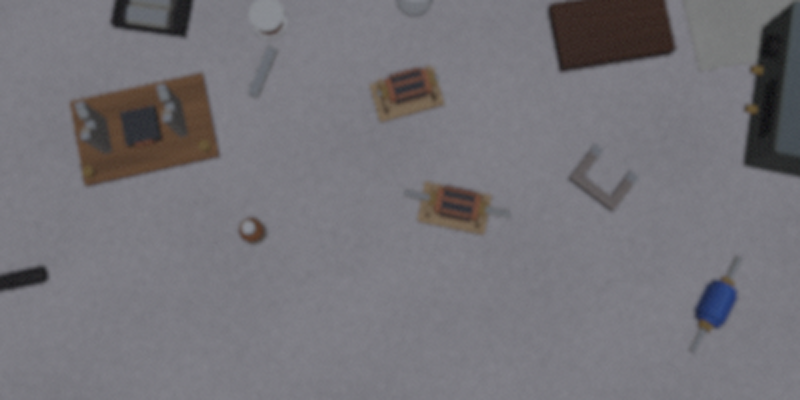

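View pics/scene1.png

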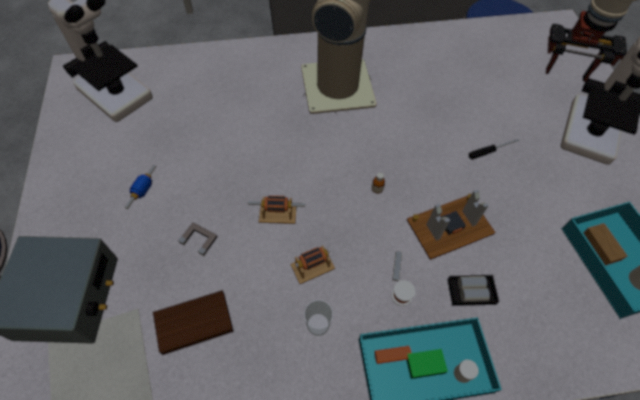

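Candidates in the top image:
- A, at about (358,221): steel shaft sticks out well past the cradle on both sides, overall extent about 150 mm.
- B, at about (334,163): no visible stubs, overall length about 90 mm.
- Blue look-alike, at about (487,271).

A fits the long-shafted rotor. Next I'll fit the poses by model and confirm A in an enlarged crop.

```bash
cat > fit.py <<'E'
from h import *
from scipy.optimize import least_squares
def cyl(p,r,h,z):  # axis y
    d=np.stack([np.hypot(p[:,0],p[:,2]-z)-r,abs(p[:,1])-h],-1)
    return np.minimum(d.max(1),0)+np.linalg.norm(np.maximum(d,0),axis=1)
def box(p,lo,hi):
    lo,hi=np.array(lo),np.array(hi); d=abs(p-(lo+hi)/2)-(hi-lo)/2
    return np.minimum(d.max(1),0)+np.linalg.norm(np.maximum(d,0),axis=1)
def rotor(p,z=.055,L=.076):
    return np.minimum.reduce([cyl(p,.022,.022,z),cyl(p,.010,.040,z),cyl(p,.005,L,z)])
def cradled(p):
    return np.minimum.reduce([rotor(p),box(p,[-.03,-.05,0],[.03,.05,.01])])
def stand(p):
    s=[box(p,[-.065,-.1,0],[.065,.1,.015])]
    for q in (1,-1):
        y0,y1=sorted([q*.05,q*.062])
        s+=[box(p,[-.026,y0,0],[.026,y1,.085]),box(p,[.007,y0,.08],[.026,y1,.105]),box(p,[-.026,y0,.08],[-.007,y1,.105])]
        q2=p.copy(); q2[:,0]=abs(q2[:,0])
        # upper wedge: x from 7+(z-.105) to 26
        d=np.maximum(box(q2,[.007,y0,.1],[.026,y1,.118]),((.007+(p[:,2]-.105))-q2[:,0])/2**.5)
        s.append(d)
    return np.minimum.reduce(s)
def loc(W,x):
    c,s=np.cos(x[2]),np.sin(x[2]); d=W[:,:2]-x[:2]
    return np.stack([d[:,0]*c+d[:,1]*s,-d[:,0]*s+d[:,1]*c,W[:,2]-(x[3] if len(x)>3 else 0)],-1)
def fit(W,f,x0,R,zmin,sc=.002,extra=None):
    m=(np.hypot(W[:,0]-x0[0],W[:,1]-x0[1])<R)&(W[:,2]>zmin); p=W[m]
    r=least_squares(lambda x:np.clip(f(loc(p,x)),-.02,.02),x0,loss="soft_l1",f_scale=sc,x_scale=[.01,.01,.1,.01][:len(x0)],diff_step=1e-4)
    e=abs(f(loc(p,r.x))); return r.x,len(p),np.median(e)
E
python3 - <<'E'
from fit import *
D={n:np.load(f"/tmp/{n}.npz") for n in("top","scene")}
C={n:(lambda w:w[~np.isnan(w[:,0])])(D[n]["W"].reshape(-1,3)) for n in D}
C["both"]=np.concatenate([C["top"],C["scene"]])
for n in C:
    w=C[n]
    b=w[(abs(w[:,0]-.5)<.1)&(abs(w[:,1]-0)<.08)]; print(n,"bench z",np.median(b[:,2]).round(4))
    for nm,f,x0,R,zm in (("rotorA",cradled,[.455,-.243,np.radians(-12),0.],.11,.007),("rotorA top",rotor,[.455,-.243,np.radians(-12),0.],.11,.05),("stand",stand,[.56,.21,np.radians(14),0.],.125,.01),("posts",stand,[.56,.21,np.radians(14),0.],.1,.06)):
        x,k,e=fit(w,f,x0,R,zm); print(nm,np.round(x[:2]*1000,1),np.degrees(x[2]).round(2),(x[3]*1000).round(1),k,e.round(4))
c=D["scene"]["col"]; i=cv2.resize(c[170:290,235:335],(500,600),interpolation=cv2.INTER_CUBIC)
cv2.imwrite("pics/ab.png",i[...,::-1])
E
```

```text
top bench z 0.0006
rotorA [ 456.  -245.8] -9.96 1.1 790 0.0017
rotorA top [ 456.2 -245.5] -10.36 1.2 518 0.0016
stand [560.9 211.6] 14.52 0.9 2914 0.0017
posts [560.6 211.6] 14.56 1.5 351 0.0006
scene bench z 0.0016
rotorA [ 456.5 -245.7] -10.83 1.9 1019 0.0016
rotorA top [ 456.5 -245.4] -10.66 2.1 565 0.0015
stand [561.3 213.1] 14.38 1.8 3397 0.0013
posts [561.5 213.1] 14.44 1.9 615 0.0007
both bench z 0.0012
rotorA [ 456.3 -245.8] -10.57 1.6 1809 0.0017
rotorA top [ 456.4 -245.6] -10.58 1.7 1083 0.0016
stand [561.2 212.6] 14.45 1.4 6311 0.0015
posts [561.2 212.6] 14.5 1.9 966 0.0008
```

View pics/ab.png

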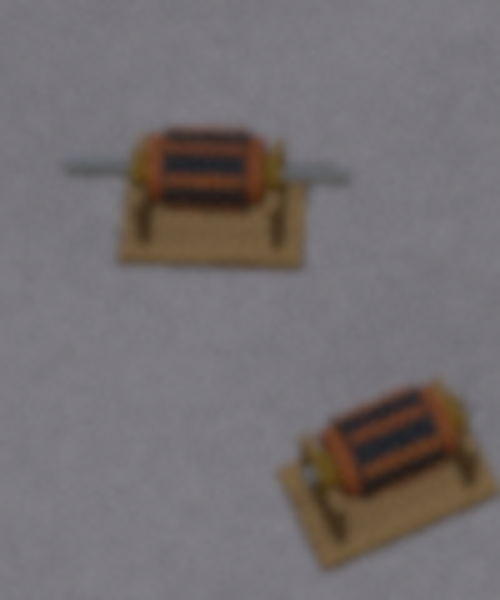

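A is confirmed in the crop: at (210,165) the shaft stands out far on both sides, from x=65 to x=350. B at (390,440) shows only stubs. The fits from the two cameras agree within 1.5 mm. I'll plan the approach from these.

```bash
cat > plan.py <<'E'
from h import *
import sys, json
from scipy.spatial.transform import Rotation as Ro
def state():
    s=ctrl.read_state(); R=s["tool_rot"]
    return s["tcp_pos"]*1000,R,np.degrees(np.arctan2(R[1,2],R[0,2]))
def plan(tgt,yaw,n,grip,rd=0):
    p,R,y0=state(); tgt=np.array(tgt,float)
    w=round(-np.radians(yaw-y0)/n,3)
    a0,a1=np.arctan2(p[1],p[0]),np.arctan2(tgt[1],tgt[0]); r0,r1=np.hypot(*p[:2]),np.hypot(*tgt[:2])
    q=p.copy(); out=[]
    for k in range(1,n+1):
        f=k/n; a=a0+f*(a1-a0); r=r0+f*(r1-r0)
        d=np.array([r*np.cos(a),r*np.sin(a),p[2]+f*(tgt[2]-p[2])])
        s=np.round(R.T@(d-q),rd); q=q+R@s; R=R@Ro.from_rotvec([0,w,0]).as_matrix()
        out.append([s.tolist(),[0,w,0],grip])
    print(json.dumps(out)); print("end",q.round(1),np.degrees(np.arctan2(R[1,2],R[0,2])).round(2))
E
python3 -c "
from plan import *
plan([456.3,-245.7,130],-10.6,20,1)"
```

```text
[[[51.0, 4.0, -7.0], [0, 0.066, 0], 1], [[50.0, 4.0, -9.0], [0, 0.066, 0], 1], [[49.0, 3.0, -9.0], [0, 0.066, 0], 1], [[49.0, 4.0, -9.0], [0, 0.066, 0], 1], [[48.0, 4.0, -11.0], [0, 0.066, 0], 1], [[48.0, 4.0, -11.0], [0, 0.066, 0], 1], [[47.0, 4.0, -11.0], [0, 0.066, 0], 1], [[47.0, 4.0, -13.0], [0, 0.066, 0], 1], [[45.0, 3.0, -13.0], [0, 0.066, 0], 1], [[46.0, 4.0, -14.0], [0, 0.066, 0], 1], [[44.0, 4.0, -14.0], [0, 0.066, 0], 1], [[44.0, 4.0, -15.0], [0, 0.066, 0], 1], [[43.0, 4.0, -16.0], [0, 0.066, 0], 1], [[43.0, 4.0, -16.0], [0, 0.066, 0], 1], [[42.0, 3.0, -17.0], [0, 0.066, 0], 1], [[41.0, 4.0, -17.0], [0, 0.066, 0], 1], [[40.0, 4.0, -18.0], [0, 0.066, 0], 1], [[40.0, 4.0, -18.0], [0, 0.066, 0], 1], [[39.0, 4.0, -19.0], [0, 0.066, 0], 1], [[38.0, 4.0, -19.0], [0, 0.066, 0], 1]]
end [ 456.4 -245.4  129.6] -10.26
```

Request:
{"op": "move_arm", "data": {"plan": [[[30,0,-5],[0,0.06,0],1],[[46,0,-8],[0,0.06,0],1],[[46,2,-9],[0,0.06,0],1],[[46,3,-9],[0,0.06,0],1],[[46,4,-11],[0,0.066,0],1],[[46,4,-11],[0,0.066,0],1],[[46,4,-11],[0,0.066,0],1],[[46,4,-13],[0,0.066,0],1],[[45,3,-13],[0,0.066,0],1],[[46,4,-14],[0,0.066,0],1],[[44,4,-14],[0,0.066,0],1],[[44,4,-15],[0,0.066,0],1],[[43,4,-16],[0,0.066,0],1],[[43,4,-16],[0,0.066,0],1],[[42,3,-17],[0,0.066,0],1],[[41,4,-17],[0,0.066,0],1],[[40,4,-18],[0,0.066,0],1],[[40,4,-18],[0,0.066,0],1],[[30,4,-15],[0,0.066,0],1],[[15,0,-8],[0,0.066,0],1]]}}

```text
time_s: 2.5
tcp_pos: [0.4592, -0.1935, 0.1433]
tool_rot: [[-0.159, -0.001, 0.987], [-0.987, -0.0, -0.159], [0.0, -1.0, -0.001]]
contact_force: [0.1, 0.3, -0.3]
finger_gap: 1.0
```

```bash
python3 -c "
from plan import *
print(state())
plan([456.3,-245.7,120],-10.6,4,1)"
```

```text
(array([ 459.15723663, -193.46051079,  143.26529518]), array([[-1.59322002e-01, -6.26506955e-04,  9.87226472e-01],
       [-9.87226657e-01, -6.47722475e-05, -1.59322073e-01],
       [ 1.63761264e-04, -9.99999802e-01, -6.08184723e-04]]), np.float64(-9.167550823011924))
[[[13.0, 6.0, 2.0], [0, 0.006, 0], 1], [[13.0, 6.0, 2.0], [0, 0.006, 0], 1], [[13.0, 5.0, 1.0], [0, 0.006, 0], 1], [[13.0, 6.0, 1.0], [0, 0.006, 0], 1]]
end [ 456.3 -245.7  120.3] -10.54
```

Request:
{"op": "move_arm", "data": {"plan": [[[13,6,2],[0,0.006,0],1],[[13,6,2],[0,0.006,0],1],[[13,5,1],[0,0.006,0],1],[[13,6,1],[0,0.006,0],1],[[0,0,0],[0,0,0],1],[[0,0,0],[0,0,0],1]]}}

```text
time_s: 3.1
tcp_pos: [0.4579, -0.2435, 0.1202]
tool_rot: [[-0.178, -0.001, 0.984], [-0.984, 0.001, -0.178], [-0.0, -1.0, -0.001]]
contact_force: [-0.1, -0.5, 0.7]
finger_gap: 1.005
```

```bash
python3 -c "
from plan import *
plan([456.3,-245.7,44],-10.6,5,1,1)
c=imaging.read_camera('scene'); cv2.imwrite('pics/app.png',cv2.resize(c['color'][120:240,200:360],(800,600))[...,::-1])"
```

```text
[[[0.5, 15.2, -0.2], [0, 0.001, 0], 1], [[0.5, 15.3, -0.2], [0, 0.001, 0], 1], [[0.5, 15.2, -0.3], [0, 0.001, 0], 1], [[0.5, 15.2, -0.2], [0, 0.001, 0], 1], [[0.5, 15.3, -0.2], [0, 0.001, 0], 1]]
end [ 456.3 -245.7   44. ] -10.55
```

View pics/app.png

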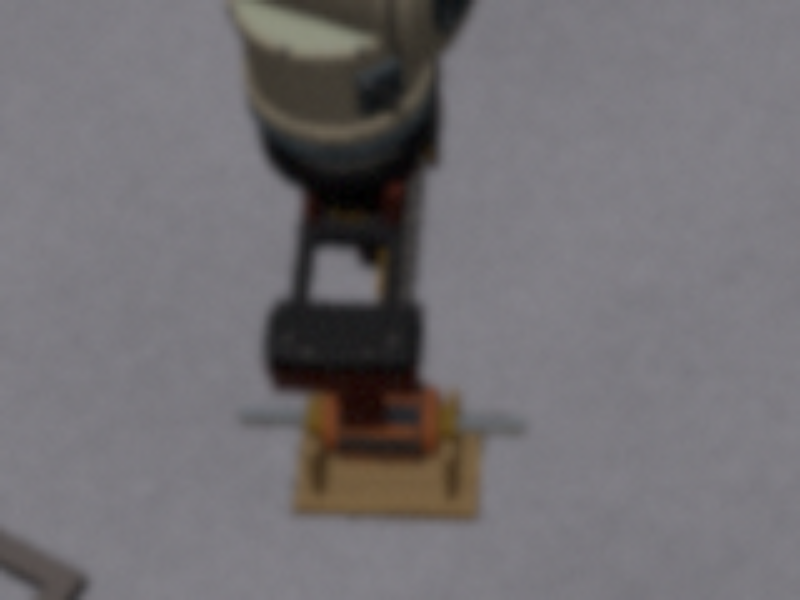

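The gripper at (345,340) hangs over the drum at (375,425), with its jaws across the drum's diameter. Going down.

Request:
{"op": "move_arm", "data": {"plan": [[[1,15,-0.5],[0,0.001,0],1],[[1,15,-0.5],[0,0.001,0],1],[[0,15,0],[0,0.001,0],1],[[0,15,0],[0,0.001,0],1],[[0,12,0],[0,0.001,0],1],[[0,3,0],[0,0,0],1],[[0,0,0],[0,0,0],1]]}}

```text
time_s: 3.85
tcp_pos: [0.4566, -0.245, 0.0454]
tool_rot: [[-0.183, -0.001, 0.983], [-0.983, 0.0, -0.183], [-0.0, -1.0, -0.001]]
contact_force: [-0.5, 0.4, -0.4]
finger_gap: 1.004
```

```bash
python3 -c "
from plan import *
print(state()[0],state()[2],ctrl.read_state()['contact_force'])
plan([456.3,-245.7,44],-10.6,1,1,1)"
```

```text
[ 456.57262533 -245.03861142   45.3863411 ] -10.515762270328207 [-0.45500412  0.37988698 -0.41494617]
[[[0.7, 1.4, -0.1], [0, 0.001, 0], 1]]
end [ 456.3 -245.7   44. ] -10.57
```

Request:
{"op": "move_arm", "data": {"plan": [[[0.5,1,0],[0,0,0],0.6],[[0,0,0],[0,0,0],0.4],[[0,0,0],[0,0,0],0.3],[[0,0,0],[0,0,0],0.3],[[0,0,0],[0,0,0],0.3],[[0,0,0],[0,0,0],0.3],[[0,0,0],[0,0,0],0.3],[[0,0,0],[0,0,0],0.3]], "grip_force": 30}}

```text
time_s: 4.65
tcp_pos: [0.4554, -0.2455, 0.0444]
tool_rot: [[-0.183, -0.002, 0.983], [-0.983, 0.001, -0.183], [-0.0, -1.0, -0.002]]
contact_force: [-5.1, -0.2, 3.7]
finger_gap: 0.471
```

Request:
{"op": "move_arm", "data": {"plan": [[[0,-5,0],[0,0,0],0.3],[[0,-10,0],[0,0,0],0.3],[[0,-20,0],[0,0,0],0.3],[[0,-30,0],[0,0,0],0.3],[[0,-35,0],[0,0,0],0.3],[[0,-30,0],[0,0,0],0.3],[[0,-10,0],[0,0,0],0.3],[[0,0,0],[0,0,0],0.3],[[0,0,0],[0,0,0],0.3]]}}

```text
time_s: 5.55
tcp_pos: [0.4558, -0.2454, 0.1835]
tool_rot: [[-0.183, -0.001, 0.983], [-0.983, 0.001, -0.183], [-0.001, -1.0, -0.001]]
contact_force: [0.5, -0.6, -5.5]
finger_gap: 0.465
```

```bash
python3 - <<'E'
from plan import *
from fit import *
c=imaging.read_camera('scene'); cv2.imwrite('pics/lift.png',cv2.resize(c['color'][100:250,180:380],(800,600))[...,::-1])
print(state()[0],state()[2],ctrl.read_state()['moment'])
W=cloud(c).reshape(-1,3); W=W[~np.isnan(W[:,0])]
for r in trace("rotor","scene")[:3]: print(r["confidence"],r["box"])
plan([561.2,212.6,190],14.5,16,.3)
E
```

```text
[ 455.5447805  -245.22166109  183.0190396 ] -10.541463111184251 [-0.06319797  0.07172258  0.00440124]
0.81 [124.8, 165.0, 155.3, 210.1]
[[[-25.0, -0.0, 13.0], [0, -0.027, 0], 0.3], [[-26.0, -1.0, 12.0], [0, -0.027, 0], 0.3], [[-27.0, -0.0, 11.0], [0, -0.027, 0], 0.3], [[-27.0, -1.0, 11.0], [0, -0.027, 0], 0.3], [[-27.0, -0.0, 10.0], [0, -0.027, 0], 0.3], [[-28.0, -1.0, 10.0], [0, -0.027, 0], 0.3], [[-29.0, -0.0, 9.0], [0, -0.027, 0], 0.3], [[-29.0, -1.0, 8.0], [0, -0.027, 0], 0.3], [[-29.0, 0.0, 7.0], [0, -0.027, 0], 0.3], [[-31.0, -0.0, 7.0], [0, -0.027, 0], 0.3], [[-30.0, -1.0, 5.0], [0, -0.027, 0], 0.3], [[-31.0, -0.0, 5.0], [0, -0.027, 0], 0.3], [[-31.0, -1.0, 4.0], [0, -0.027, 0], 0.3], [[-32.0, 0.0, 4.0], [0, -0.027, 0], 0.3], [[-32.0, -0.0, 2.0], [0, -0.027, 0], 0.3], [[-32.0, -1.0, 1.0], [0, -0.027, 0], 0.3]]
end [560.9 212.3 190.3] 14.21
```

View pics/lift.png

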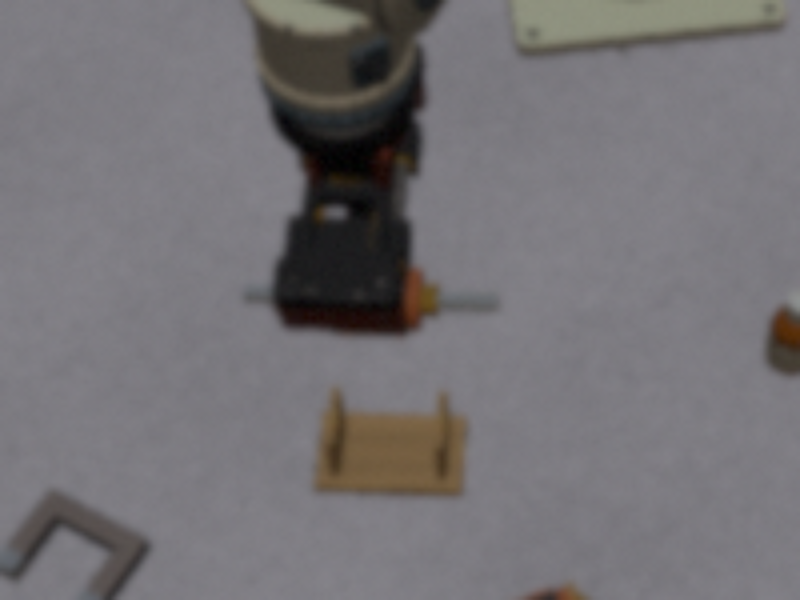

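The rotor is held level (shaft from (245,293) to (498,300)), the cradle is empty, and the measured load of 5.5 N matches 0.5 kg. Carrying it to the stand.

Request:
{"op": "move_arm", "data": {"plan": [[[-15,0,8],[0,-0.027,0],0.3],[[-26,-1,12],[0,-0.027,0],0.3],[[-27,0,11],[0,-0.027,0],0.3],[[-27,-1,11],[0,-0.027,0],0.3],[[-27,0,10],[0,-0.027,0],0.3],[[-28,-1,10],[0,-0.027,0],0.3],[[-29,0,9],[0,-0.027,0],0.3],[[-29,-1,8],[0,-0.027,0],0.3],[[-29,0,7],[0,-0.027,0],0.3],[[-31,0,7],[0,-0.027,0],0.3],[[-30,-1,5],[0,-0.027,0],0.3],[[-31,0,5],[0,-0.027,0],0.3],[[-31,-1,4],[0,-0.027,0],0.3],[[-32,0,4],[0,-0.027,0],0.3],[[-32,0,2],[0,-0.027,0],0.3],[[-24,-1,1],[0,-0.027,0],0.3],[[-12,0,1],[0,0,0],0.3],[[0,0,0],[0,0,0],0.3],[[0,0,0],[0,0,0],0.3]]}}

```text
time_s: 7.55
tcp_pos: [0.5547, 0.206, 0.1907]
tool_rot: [[0.245, -0.001, 0.969], [-0.969, -0.001, 0.245], [0.001, -1.0, -0.001]]
contact_force: [-0.5, -0.1, -5.6]
finger_gap: 0.464
```

```bash
python3 - <<'E'
from plan import *
from fit import *
p,R,y=state(); print(p,y)
ang=np.radians(y)
for n in("scene","top"):
    c=imaging.read_camera(n); W=cloud(c).reshape(-1,3); W=W[~np.isnan(W[:,0])]
    # shaft protruding beyond the gripper, points near its height
    L=loc(W,[p[0]/1000,p[1]/1000,ang])
    z=p[2]/1000+.011
    m=(abs(L[:,0])<.012)&(abs(L[:,1])>.045)&(abs(L[:,1])<.11)&(abs(L[:,2]-z)<.014)
    q=L[m]; print(n,m.sum(),"y range",np.round(np.percentile(q[:,1],[2,98])*1000,1) if m.sum() else "")
    for s in(1,-1):
        k=q[q[:,1]*s>0]
        if len(k): print(s,len(k),"x,z mean mm",np.round(k.mean(0)*1000,1)-[0,0,p[2].round(1)])
    if m.sum()>15:
        f=lambda x:np.clip(cyl(loc(W[m],[x[0],x[1],x[2]]),.005,.076,z+x[3]),-.01,.01)
        r=least_squares(f,[p[0]/1000,p[1]/1000,ang,0],loss="soft_l1",f_scale=.002,x_scale=[.01,.01,.1,.01],diff_step=1e-4)
        print("rotor fit",np.round(r.x[:2]*1000,1),np.degrees(r.x[2]).round(2),"axis z",((z+r.x[3])*1000).round(1))
    cv2.imwrite(f'pics/pre_{n}.png',cv2.resize(c['color'][100:250,360:560] if n=="scene" else c['color'][120:240,120:280],(800,600))[...,::-1])
plan([561.2,212.6,190],14.5,2,.3,1)
E
```

```text
[554.67333756 206.00046132 190.72517815] 14.194078324652498
scene 56 y range [-75.  -45.6]
-1 56 x,z mean mm [  2.1 -61.3  14.7]
rotor fit [559.3 208.3] 10.45 axis z 202.0
top 51 y range [-76.3 -45.8]
-1 51 x,z mean mm [ -0.9 -60.9  14.7]
rotor fit [561.4 206.7] 6.36 axis z 205.8
[[[-2.6, 0.6, 3.9], [0, -0.003, 0], 0.3], [[-2.7, 0.6, 3.8], [0, -0.003, 0], 0.3]]
end [561.2 212.6 190. ] 14.48
```

View pics/pre_scene.png

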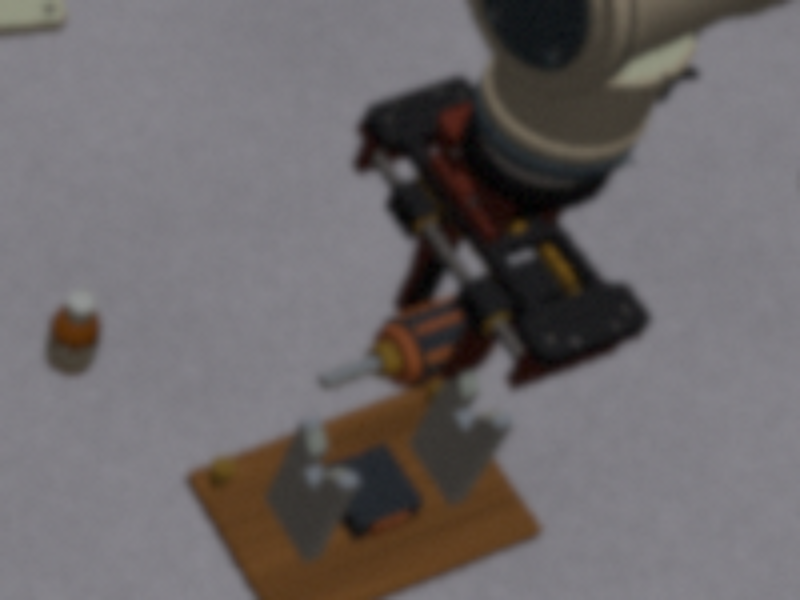

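The near shaft end sits at local y = −76 mm with x≈0, so the rotor is centred in the jaws. The axis is about 11 mm above the TCP, as expected. In the picture the rotor at (420,340) hangs above the posts at (315,480) and (465,440). Now aligning and lowering into the mouths.

Request:
{"op": "move_arm", "data": {"plan": [[[-3,0,4],[0,-0.003,0],0.3],[[-3,5,4],[0,-0.003,0],0.3],[[0,15,0],[0,0,0],0.3],[[0,20,0],[0,0,0],0.3],[[0,20,0],[0,0,0],0.3],[[0,12,0],[0,0,0],0.3],[[0,5,0],[0,0,0],0.3],[[0,0,0],[0,0,0],0.3],[[0,0,0],[0,0,0],0.3]]}}

```text
time_s: 8.55
tcp_pos: [0.5618, 0.2148, 0.1151]
tool_rot: [[0.251, 0.001, 0.968], [-0.968, 0.0, 0.251], [-0.0, -1.0, 0.001]]
contact_force: [0.6, 0.2, -4.6]
finger_gap: 0.467
```

```bash
python3 - <<'E'
from plan import *
c=imaging.read_camera("scene"); cv2.imwrite('pics/mouth.png',cv2.resize(c['color'][150:255,390:530],(800,600),interpolation=cv2.INTER_CUBIC)[...,::-1])
print(state()[0],state()[2])
plan([561.2,212.6,79],14.5,5,.3,1)
E
```

```text
[561.91714274 214.81101576 115.36697738] 14.55155335791511
[[[0.4, 7.3, -0.3], [0, 0.0, 0], 0.3], [[0.4, 7.2, -0.2], [0, 0.0, 0], 0.3], [[0.4, 7.3, -0.3], [0, 0.0, 0], 0.3], [[0.4, 7.3, -0.2], [0, 0.0, 0], 0.3], [[0.4, 7.3, -0.3], [0, 0.0, 0], 0.3]]
end [561.2 212.6  79. ] 14.55
```

View pics/mouth.png

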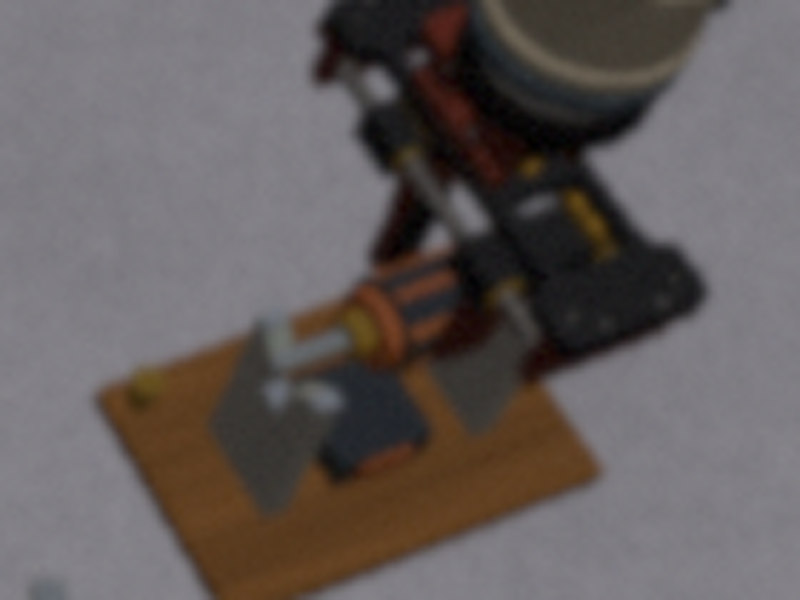

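The near shaft end at (310,350) is over its post's mouth at (290,390). Lowering into the slots and watching the force.

Request:
{"op": "move_arm", "data": {"plan": [[[1,6,-0.5],[0,0,0],0.3],[[1,6,-0.5],[0,0,0],0.3],[[0,5,-0.3],[0,0,0],0.3],[[0,4,0],[0,0,0],0.3],[[0,4,0],[0,0,0],0.3],[[0,0,0],[0,0,0],0.3],[[0,0,0],[0,0,0],0.3]]}}

```text
time_s: 9.3
tcp_pos: [0.5605, 0.2124, 0.0895]
tool_rot: [[0.251, -0.0, 0.968], [-0.968, -0.0, 0.251], [0.0, -1.0, -0.0]]
contact_force: [0.4, -0.3, -5.0]
finger_gap: 0.471
```

Request:
{"op": "move_arm", "data": {"plan": [[[0,3,0],[0,0,0],0.3],[[0,3,0],[0,0,0],0.3],[[0,2,0],[0,0,0],0.3],[[0,0,0],[0,0,0],0.3],[[0,0,0],[0,0,0],0.3]]}}

```text
time_s: 9.8
tcp_pos: [0.5605, 0.2124, 0.0815]
tool_rot: [[0.251, -0.0, 0.968], [-0.968, -0.0, 0.251], [-0.0, -1.0, -0.0]]
contact_force: [0.8, 0.3, -5.2]
finger_gap: 0.469
```

Request:
{"op": "move_arm", "data": {"plan": [[[0,1,0],[0,0,0],0.3],[[0,1,0],[0,0,0],0.3],[[0,0,0],[0,0,0],0.3],[[0,0,0],[0,0,0],0.3]]}}

```text
time_s: 10.2
tcp_pos: [0.5606, 0.2124, 0.0797]
tool_rot: [[0.251, 0.0, 0.968], [-0.968, 0.0, 0.251], [-0.0, -1.0, 0.0]]
contact_force: [-0.0, -0.9, -4.1]
finger_gap: 0.47
```

Request:
{"op": "move_arm", "data": {"plan": [[[0,0.5,0],[0,0,0],0.3],[[0,0.5,0],[0,0,0],0.3],[[0,0,0],[0,0,0],0.3],[[0,0,0],[0,0,0],0.3]]}}

```text
time_s: 10.6
tcp_pos: [0.5606, 0.2124, 0.0794]
tool_rot: [[0.251, 0.0, 0.968], [-0.968, 0.0, 0.251], [-0.0, -1.0, 0.0]]
contact_force: [-2.1, -1.1, 4.5]
finger_gap: 0.467
```

The vertical force swung from −5 to +4.5 N at the expected height (axis about 90 mm), so the shaft is on the slot bottoms. Releasing slowly, then retreating straight up.

Request:
{"op": "move_arm", "data": {"plan": [[[0,0,0],[0,0,0],0.5],[[0,0,0],[0,0,0],0.55],[[0,0,0],[0,0,0],0.65],[[0,0,0],[0,0,0],0.8],[[0,0,0],[0,0,0],1],[[0,0,0],[0,0,0],1],[[0,0,0],[0,0,0],1]]}}

```text
time_s: 11.3
tcp_pos: [0.5605, 0.2123, 0.0785]
tool_rot: [[0.251, 0.0, 0.968], [-0.968, -0.0, 0.251], [0.0, -1.0, 0.0]]
contact_force: [-0.2, 0.1, -0.5]
finger_gap: 0.967
```

Request:
{"op": "move_arm", "data": {"plan": [[[0,-5,0],[0,0,0],1],[[0,-15,0],[0,0,0],1],[[0,-30,0],[0,0,0],1],[[0,-40,0],[0,0,0],1],[[0,-40,0],[0,0,0],1],[[20,-20,-30],[0,0,0],1],[[20,0,-40],[0,0,0],1],[[20,0,-40],[0,0,0],1],[[20,0,-40],[0,0,0],1],[[0,0,0],[0,0,0],1],[[0,0,0],[0,0,0],1]]}}

```text
time_s: 12.4
tcp_pos: [0.4356, 0.0969, 0.23]
tool_rot: [[0.25, 0.003, 0.968], [-0.968, 0.001, 0.25], [0.0, -1.0, 0.003]]
contact_force: [0.5, -0.0, 0.4]
finger_gap: 1.001
```

```bash
python3 - <<'E'
from fit import *
s=ctrl.read_state(); print(s["time_s"],s["tcp_pos"],s["contact_force"],s["finger_gap"])
Ws=[]
for n in("scene","top"):
    c=imaging.read_camera(n); W=cloud(c).reshape(-1,3); W=W[~np.isnan(W[:,0])]; Ws.append(W)
    x,k,e=fit(W,lambda p:np.minimum(stand(p),rotor(p,.09)),[.561,.2126,np.radians(14.5),0.],.1,.06)
    print(n,"stand+rotor",np.round(x[:2]*1000,1),np.degrees(x[2]).round(2),(x[3]*1000).round(1),k,e)
    f=lambda p:rotor(p,.09)
    m=(np.hypot(W[:,0]-.561,W[:,1]-.2126)<.085)&(W[:,2]>.08)&(W[:,2]<.125)
    L=loc(W[m],[.5612,.2126,np.radians(14.5)])
    dr=L[(abs(L[:,1])<.02)&(abs(L[:,0])<.025)]; print("drum crest z",np.percentile(dr[:,2],95).round(4),len(dr))
    for q in(1,-1):
        sh=L[(L[:,1]*q>.063)&(abs(L[:,0])<.01)]; print("end",q,len(sh),"z95",np.percentile(sh[:,2],90).round(4) if len(sh) else "", "ymax",abs(sh[:,1]).max().round(4) if len(sh) else "")
    if n=="scene": cv2.imwrite('pics/end.png',cv2.resize(c['color'][150:270,390:550],(800,600),interpolation=cv2.INTER_CUBIC)[...,::-1])
E
```

```text
12.4 [0.43558301 0.09690646 0.23004485] [ 0.51235527 -0.00274104  0.43741848] 1.0014317050376484
scene stand+rotor [561.3 213. ] 14.23 1.7 1220 0.0010759941848278859
drum crest z 0.1147 255
end 1 14 z95 0.0978 ymax 0.0762
end -1 21 z95 0.0971 ymax 0.076
top stand+rotor [561.  213.5] 14.6 -0.5 3 3.5459697383249944e-09Traceback (most recent call last):
  File "<stdin>", line 11, in <module>
    return _quantile_unchecked(
        a, q, axis, out, overwrite_input, method, keepdims, weights)
    return _ureduce(a,
                    func=_quantile_ureduce_func,
    ...<5 lines>...
                    overwrite_input=overwrite_input,
                    method=method)
    r = func(a, **kwargs)
    result = _quantile(arr,
                       quantiles=q,
    ...<2 lines>...
                       out=out,
                       weights=wgt)
    slices_having_nans = np.isnan(arr[-1, ...])
                                  ~~~^^^^^^^^^
IndexError: index -1 is out of bounds for axis 0 with size 0
```

View pics/end.png

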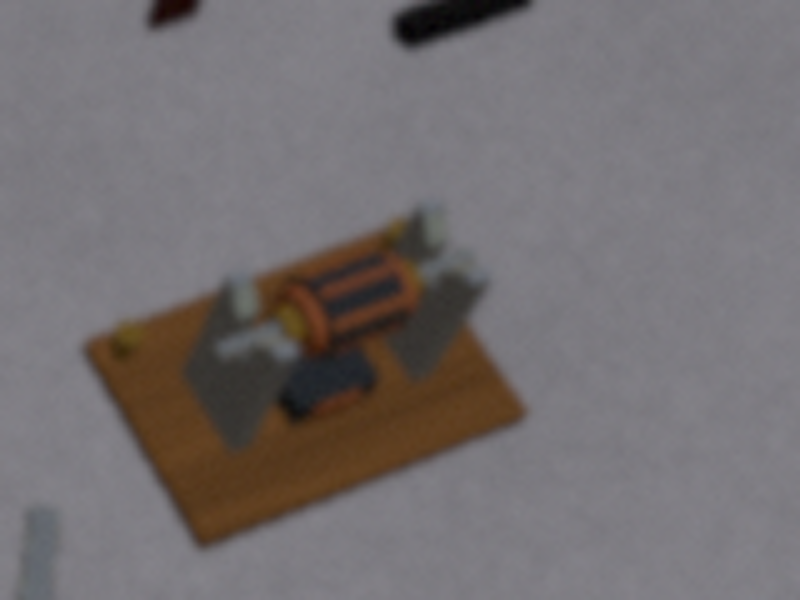

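The rotor lies level across both posts, with shaft ends at (235,345) and (440,265). Corrected for the camera's 1.7 mm height bias, the drum crest is at about 113 mm (112 expected) and the shaft-end tops are at 96.1 and 95.4 mm (95 expected). The shaft ends reach ±76 mm, so the rotor is centred. The top camera's view is blocked by the arm.

```bash
python3 -c "
from workcell import ctrl
print(ctrl.hand_in())"
```

```text
the job is handed in; nothing more can be done
None
```

The long-shafted rotor is seated in the stand's slots and released, and the job is handed in. It took about 12.5 s of the 35 s. I gripped it by the drum, lifted it straight out of its cradle and lowered it into both slots. The short rotor and the blue look-alike were never touched.

**Seating checks:**
- **Contact:** on lowering, the vertical force went from −5 to +4.5 N at the expected seated height.
- **Final scene view:** the shaft lies level in both slots. Its end tops measure about 96.1 and 95.4 mm (95 expected), and the drum crest about 113 mm (112 expected), after taking off the camera's 1.7 mm height bias. The ends reach ±76 mm from the middle, so it is centred.
- **Robot clear:** the gripper is open and well away, with about zero force on it.

**Checks that failed or disagreed:**
- The last top-camera check gave nothing usable. It had only 3 points on the stand, probably because the arm blocked the view, so the final check rests on the scene camera alone.
- The gripper read about 41 mm on the 44 mm drum, which I couldn't explain, but the grip held throughout.
- While the rotor was held above the stand, fits to its one visible shaft end gave yaws of 10.5° and 6.4°. I used the tool's 14.5° instead, which also matches the stand fit.

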